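# Draw a sprung shin strut out to its length mark

### The job

On the rotary test fixture, turn the index table clockwise (seen from above) by one click, so that the sprung strut clamped on it lies along the gauge rail. Then take the upright handle on the end of the strut's rod and draw the rod out against the spring until the handle's side pointer is in line with the thin upright fin of the mark on the rail, and finish while still holding it there: do not let go. Leave the other things on the bench where they are.

Things in the scene. Friction and masses are not known exactly. Their poses are not given: they have to be found in the camera images.
- base: fixed grey base plate, 170 x 170 x 12 mm, with a 100 mm wide tongue running 165 mm beyond it to the base's -y. On the tongue an aluminium gauge rail along y (22 mm wide, top 20 mm above the bench, centred 48 mm to -x of the turret axis). Origin: centre of the square plate at bench height, on the turret axis; z up, axes as the world's at yaw 0.
- turret (a joint): index table: 140 mm disc, top 40 mm above the bench, turning about the base's z axis. Rad, growing CLOCKWISE from above. Clicks at 0, 1.047 and 2.094; starts near 0. Falls into the nearest click when let go; passing the hump takes about 0.3 Nm (6 N at the post). At value q the strut points along the base's x axis turned (-30 deg - q) about z: at 1.047 to the base's -y, along the rail.
- index_post (a point): point on the axis of the index post, 76 mm above the bench: upright black round post (18 mm diameter from 52 to 96 mm above the bench, 12 mm steel neck below) on the index table, 55 mm from the turret axis, across the turret axis from the strut; the handle for turning the table. Turns with it; its -x axis points outwards from the turret axis.
- tube_mouth (a point): centre of the mouth of the strut's black tube, which is clamped level on the index table and turns with it: 28 mm diameter (33 mm aluminium ring at the mouth), axis 65 mm above the bench, from the turret axis out to radius 86 mm. Its x axis points outwards along the tube.
- strut (a joint): how far the strut's steel rod (12 mm diameter) is drawn out of its tube, m: 0 = at rest, end stop 0.085. The inner spring pulls it back with 3.6 N at 0 and 120 N/m more on the way; it goes back in if let go. The mark stands for a draw of 0.030 to 0.060.
- handle (a point): grip point on the strut's upright handle: steel block standing on the rod's outer end, 14 mm along the rod, 22 mm across, top 121 mm above the bench; this point is on its axis 101 mm above the bench, 145 mm from the turret axis at rest. The rod's top is 71 mm above the bench (75 mm at the handle's foot collar): keep fingertips above it. x: pull direction, outwards along the rod; y across; z up.
- pointer_tip (a point): tip of the thin pointer (8 mm diameter, level) that sticks out 32 mm sideways from the handle's foot, square to the rod, towards handle's -y; 65 mm above the bench. It comes to stand beside the mark.
- mark: the length mark: fixed steel rider on the gauge rail (block 16 x 26 mm, up to 32 mm above the bench) with a thin upright fin, 3 mm thick along the rail, 20 mm wide across it, top 65 mm above the bench. Origin: under the fin's centre, 18 mm above the bench, 48 mm beside the rod's line. x: along the rail, away from the turret (pull direction); y: towards the rod.
- mark_line (a point): top of the fin's edge nearest to the rod: 38 mm beside the rod's line (6 mm clear of the pointer's tip), 65 mm above the bench; axes as mark. The pointer is in line when its tip has the same position along x of these axes.
- foot: bystander: black prosthetic foot, about 240 x 80 mm, 90 mm high with its metal adapter; origin under its middle
- adapter: bystander: small turned steel adapter, 42 mm diameter, 30 mm high; origin at the centre of its underside
- collar: bystander: aluminium ring, 42 mm diameter, 20 mm high, lying flat; origin at the centre of its underside
- hex_driver: bystander: screwdriver lying on the bench; origin under it
- spanner: bystander: spanner lying on the bench; origin under it
- jar: bystander: white jar, 60 mm diameter, 70 mm high; origin at the centre of its underside
- tube_offcut: bystander: upright piece of aluminium tube, 30 mm diameter, 90 mm high; origin at the centre of its underside

How it is judged:
By the outcome, as a careful person would: the job done as asked, in the order asked, and still so for the second after the job is handed in, while the arm keeps its last pose, push and grip.
It also fails if it takes over 51 s, if anything falls off the work surface, if the arm or the gripper's body presses on something with over 40 N, if the wrist force passes 120 N, or if a joint passes its speed limit or range.

### The arm

A 7-joint arm with a two-finger parallel gripper is mounted at the origin on the work surface. World frame = base frame: x ahead of the robot, y to its left, z up, the work surface at z = 0. Lengths are in m, angles in rad, forces in N, time in s.
With the tool pointing down it reaches from about 0.4 to 0.875 m from the base axis. Payload 19.3 kg.
Tool frame: the origin (TCP) lies midway between the tips of the shut fingers; the grasp point (between the pads) lies 19 mm behind it; z points along the fingers, y is the line along which they close (so a half turn about z gives the same grasp; the last joint's range is limited). The gripper opens to 85 mm and grips with 20 to 120 N. Pads are 22 mm wide; open, the fingers measure 114 mm over their backs; the gripper's body (76 mm by 85 mm) begins 54 mm behind the grasp point. The pads swing forward as they close: fully open they stand 13 mm farther back than shut.
Start: joints at [1.056, 0.521, -0.036, 1.599, 0.021, 1.021, -0.113], TCP at [0.269, -0.564, 0.231] pointing down, gripper open.
Joint ranges: [-2.91, 2.91], [-0.3, 2.13], [-1.5, 1.42], [0.17, 2.43], [-1.26, 4.41], [0.16, 1.93], [-2.52, 2.52]. Speed limits (rad/s): [1.89, 1.89, 2.39, 2.39, 3.01, 3.01, 3.01].

### API

Orientations are given as [roll, pitch, yaw] about the fixed x, y, z axes, in that order (R = Rz(yaw) Ry(pitch) Rx(roll)).
In Python, from workcell import * gives the robot as it stands. The module is installed in compiled form; this text tells all that it offers.
- The arm moves only by the tool play_rows, never from a script. Its argument "deltas" is a list of rows, each a list of 7 numbers: the shift along the tool's x, y, z in units of 500 mm (1.0 is 500 mm), then the turn, a rotation vector about the tool's x, y, z in units of 120 degrees (1.0 is 120 degrees), then the closure, from 0 (fully open) to 1 (shut). A call has 1 to 10 rows; each row is the pose to reach, as a shift and turn from the pose commanded when the call began, along the tool's axes at that moment; what a row does not reach only later rows make up. A row lasts 1/10 s, in which the tool goes at most 50 mm and 8.59 degrees, less where a joint would pass 70% of its speed; a pose out of reach is approached as far as the arm can. A call with a number of a shift or a turn outside -1 to 1 is refused whole. A call with a gripper value outside its range is refused whole. The fingers move at their own pace and stop on an object; "newtons" is the grip in N (left out, the last holds). Time passes only in rows, so rows that repeat a pose let the fingers close. It gives the time, the measured TCP pose, the force, the opening and the grip force at its end, in the units of the state.
- observe(): the state, without advancing time (a new reading comes with each control period).
- grab_frame(name): name is "scene" or "top"; returns the picture (400x640x3 uint8, red, green, blue); there is no depth.
- get_calibration(name): a dict with "fovy" (degrees; the focal length in pixels is half the picture's height over the tangent of half this angle, whatever the lens; pixels are square), "cx", "cy" (the principal point, pixels), "xyz" and "rotation" of the camera in the world. Camera axes: x right, y down, z forward; pixel columns grow to the right and rows downward; lengths in m; the calibration is good to about 2 mm. A picture is of the moment at which its call begins. get_calibration takes no time and is no camera call.
- job_done(): hands the job in; it is judged then, once.
The state is a dict: "clock": time; "qpos": joint angles; "qd": joint speeds; "joint_efforts": joint torques, N m; "position": TCP position; "tool_rot": TCP orientation; "force": force on the tool from outside, world axes, zero at the start; "moment": the same for the moment, N m; "grip_width": finger opening in m; "finger_force": force on a finger pad.
Only numpy, scipy, OpenCV 4.12 (cv2) and the standard library are available. Lean on these libraries where they do the work, as an engineer would, in place of code of your own. Each camera call takes 0.05 s, during which the arm holds its last target. There are 200 camera calls.

## Working session

There is one attempt and no reset: what is moved stays moved. The work goes in short steps, Python scripts to look and compute and a tool call to move; the robot and the scene stay as the last step left them, time stands still between calls to the robot, and variables do not carry over. Pictures are saved under pics/ and viewed, at most 10 in all, crops included, and the job is handed in when it is done.

Besides the shell and the picture viewer there is one more tool, called after "Request:" by a JSON object that holds its "api" and its "payload", one argument or row to a line. play_rows: Moves the arm, as the interface text tells. Its arguments: {"type":"object","properties":{"deltas":{"type":"array"},"newtons":{"type":"number"}},"required":["deltas"]}

```bash
mkdir -p pics; python3 - <<'E'
from workcell import *
import cv2
for n in("scene","top"):
    cv2.imwrite(f"pics/{n}0.png",grab_frame(n)[:,:,::-1]); print(n,get_calibration(n))
s=observe();print({k:s[k] for k in("clock","position","tool_rot","grip_width","force")})
E
```

```text
scene {'fovy': 49.26160763111995, 'cx': 320.57436702391516, 'cy': 201.28280127627724, 'xyz': array([1.30178054, 0.57014947, 0.71970826]), 'rotation': array([-2.14491735,  0.01629196,  2.18331716])}
top {'fovy': 53.25828291571128, 'cx': 320.4955925558417, 'cy': 200.0506693010125, 'xyz': array([0.2644747 , 0.03634426, 1.33211913]), 'rotation': array([-2.9338937 , -0.0035195 , -1.64250818])}
{'clock': 0.1, 'position': array([ 0.26873954, -0.56394382,  0.23079464]), 'tool_rot': array([-3.14059134e+00,  7.28045514e-05,  4.44767157e-01]), 'grip_width': 0.08525290818760421, 'force': array([ 0.26834898,  0.97078627, -0.76193614])}
```

View pics/top0.png

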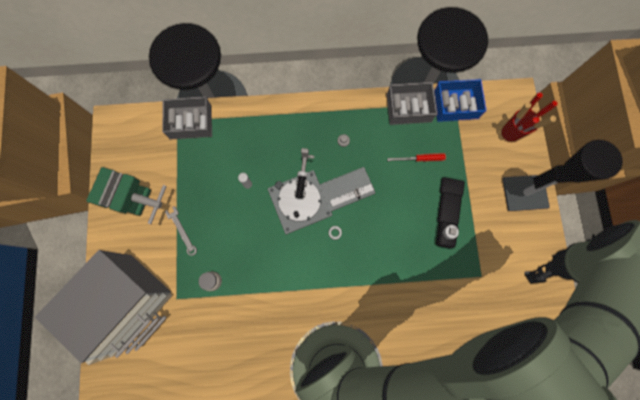

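View pics/scene0.png

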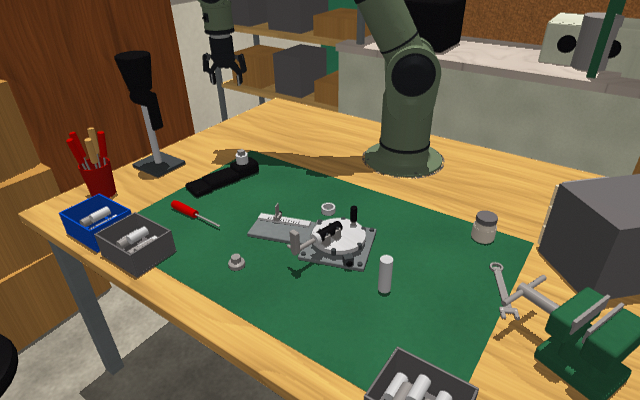

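The top view shows the turret disc at about (299,199) with the strut pointing up to (305,155). The tongue and rail run right to about (365,185). I'll enlarge both views.

```bash
cat > h.py <<'E'
import numpy as np, cv2
from workcell import *
from scipy.spatial.transform import Rotation as R
def cam(n):
    c=get_calibration(n); f=200/np.tan(np.radians(c['fovy']/2)); 
    r=c['rotation']; return f,c['cx'],c['cy'],np.array(c['xyz']),R.from_euler('xyz',r)
def p2w(n,u,v,z):
    f,cx,cy,o,r=cam(n); d=r.apply([(u-cx)/f,(v-cy)/f,1]); return o+d*(z-o[2])/d[2]
def w2p(n,p):
    f,cx,cy,o,r=cam(n); q=r.inv().apply(np.array(p)-o); return np.array([cx+f*q[...,0]/q[...,2],cy+f*q[...,1]/q[...,2]]).T
def crop(n,x0,y0,w,h,k,fn,im=None):
    im=grab_frame(n)[:,:,::-1] if im is None else im
    cv2.imwrite(fn,cv2.resize(im[y0:y0+h,x0:x0+w],None,fx=k,fy=k,interpolation=cv2.INTER_CUBIC))
E
python3 - <<'E'
from h import *
crop("top",260,140,125,100,6,"pics/t1.png",cv2.imread("pics/top0.png"))
crop("scene",240,190,150,90,5,"pics/s1.png",cv2.imread("pics/scene0.png"))
print(p2w("top",299,199,.04),w2p("top",[0,0,0]),w2p("scene",[0,0,0]), w2p("top",observe()['position']), w2p("scene",observe()['position']))
E
```

```text
[0.54434407 0.08305137 0.04      ] [336.61671579 369.3020606 ] [402.78991072 157.57243829] [538.18264196 266.42547624] [227.36969221  87.45202196]
```

View pics/t1.png

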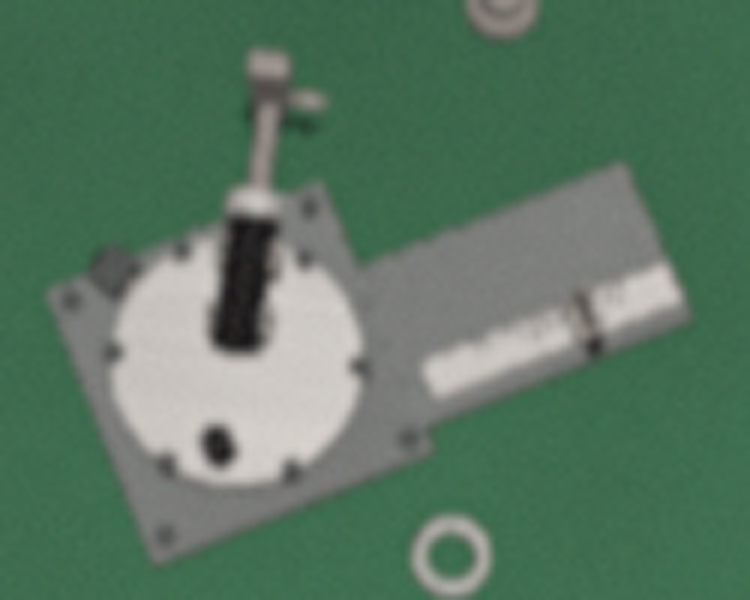

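View pics/s1.png

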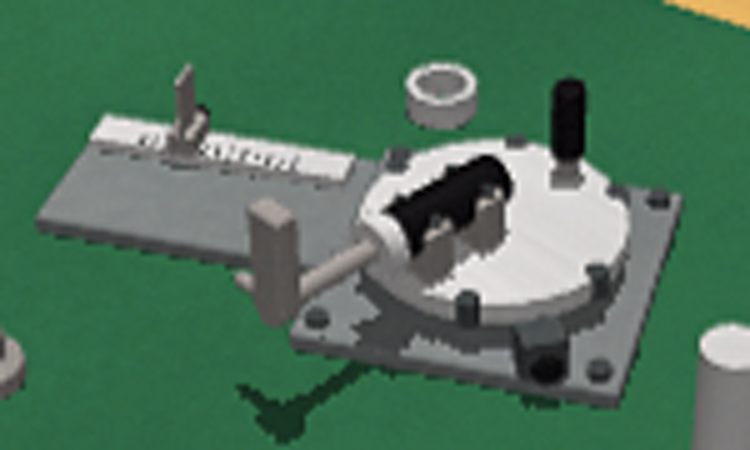

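```bash
cat > fit.py <<'E'
from h import *
from scipy.optimize import least_squares, minimize_scalar
T=lambda x,y:(260+x/6,140+y/6)
S=lambda x,y:(240+x/5,190+y/5)
obs=[("top",T(48,292),(.085,.085,.012)),("top",T(320,183),(.085,-.085,.012)),("top",T(158,565),(-.085,.085,.012)),("top",T(432,452),(-.085,-.085,.012)),
("top",T(625,165),(.05,-.25,.012)),("top",T(690,320),(-.05,-.25,.012)),("top",T(237,360),(0,0,.04)),
("scene",S(618,393),(.085,.085,.012)),("scene",S(682,197),(-.085,.085,.012)),("scene",S(38,222),(.05,-.25,.012)),("scene",S(290,338),(.085,-.085,.012))]
def B(p,l): 
    c,s=np.cos(p[2]),np.sin(p[2]); return np.array([p[0]+c*l[0]-s*l[1],p[1]+s*l[0]+c*l[1],l[2]])
def res(p): return np.concatenate([w2p(n,B(p,l))-np.array(u) for n,u,l in obs])
f=least_squares(res,[.54,.08,.35],loss='soft_l1'); P=f.x
if __name__=="__main__":
    print(P,np.round(f.fun.reshape(-1,2),1).tolist())
    for n,u,z in(("scene",S(185,68),.065),("top",T(583,297),.065),("top",T(588,320),.055)):
        w=p2w(n,*u,z)-[P[0],P[1],0]; c,s=np.cos(P[2]),np.sin(P[2]); print("fin local",n,c*w[0]+s*w[1],-s*w[0]+c*w[1])
    for q in(0,):
        a=-np.pi/6-q
        for nm,r,z in(("handle",.145,.121),("post",-.055,.096)):
            l=(r*np.cos(a),r*np.sin(a),z); w=B(P,l); print(nm,w,(w2p("top",w)-[260,140])*6,(w2p("scene",w)-[240,190])*5)
    w=B(P,(-.038,-.1-.07,.065));print(w)
E
python3 fit.py
```

```text
[0.53989225 0.08242483 0.27782691] [[-0.2, -1.3], [1.5, 0.4], [-2.3, -0.0], [0.0, 1.5], [-0.9, -3.1], [-1.1, -2.4], [-0.2, 0.3], [-0.4, -0.6], [2.5, -1.3], [-2.1, -0.7], [-0.3, -3.7]]
fin local scene -0.03865513495712677 -0.19287071675914974
fin local top -0.035983767608662356 -0.18902119678012855
fin local top -0.04708763562547961 -0.18867052362621575
handle [0.68053498 0.0471456  0.121     ] [278.48410618  67.15575971] [270.52243708 195.85972046]
post [0.48654501 0.09580661 0.096     ] [211.11949349 440.97706578] [578.48786182  79.95854244]
[ 0.54997472 -0.09147843  0.065     ]
```

```bash
python3 - <<'E'
import fit; from fit import *
for n in("top","scene"):
    fit.obs=[o for o in obs if o[0]==n]
    f=least_squares(fit.res,P); print(n,f.x,np.round(f.fun.reshape(-1,2),1).tolist())
# free camera rotation test
allobs=obs
for n in("top","scene"):
    c=get_calibration(n);print(n,R.from_euler('xyz',c['rotation']).as_matrix().round(3).tolist())
E
```

```text
top [0.53808807 0.08114308 0.27043336] [[0.3, -1.0], [2.1, 1.0], [-2.1, 0.4], [0.3, 2.3], [-0.2, -2.2], [-0.6, -1.4], [0.2, 0.8]]
scene [0.54395689 0.08532626 0.28619254] [[0.2, 0.7], [2.6, -0.4], [-2.5, 0.9], [-0.2, -2.2]]
top [[-0.072, -0.976, 0.205], [-0.997, 0.069, -0.018], [0.004, -0.206, -0.979]]
scene [[-0.575, 0.452, -0.682], [0.818, 0.301, -0.49], [-0.016, -0.84, -0.543]]
```

The residuals show that the tongue isn't centred on the plate: in the crop it spans about +27 to -73 mm in x. I'll refit with its offset left free.

```bash
sed -i 's/^f=least_squares.*/def res(p):\n    return np.concatenate([w2p(n,B(p,(l[0]+(p[3] if l[1]<-.2 else 0),l[1],l[2])))-np.array(u) for n,u,l in obs])\nf=least_squares(res,[.54,.08,.3,-.02],loss="soft_l1"); P=f.x/' fit.py; python3 fit.py
```

```text
[ 0.54218425  0.08239094  0.31596732 -0.02084094] [[-0.8, -0.7], [0.2, -0.7], [-1.1, -0.2], [0.5, -0.4], [-0.1, -0.7], [0.8, -0.3], [-0.3, -0.4], [0.8, -0.7], [1.2, -1.8], [-0.3, -2.6], [-0.1, -2.2]]
fin local scene -0.048149410749984786 -0.19051205871578003
fin local top -0.045333199492621074 -0.18676720067665184
fin local top -0.056415620564440425 -0.18599337913219433
handle [0.68406993 0.05250023 0.121     ] [267.99202388  61.50342032] [274.97845599 203.56443441]
post [0.48836555 0.09372879 0.096     ] [214.87431288 437.28554838] [573.20673425  80.34600213]
[ 0.55889052 -0.09100139  0.065     ]
```

```bash
cat > go.py <<'E'
from h import *
def go(x,y,z,ydeg):
    "numbers for TCP at xyz, tool y axis at ydeg (world)"
    s=observe(); r=R.from_euler('xyz',s['tool_rot']); t=R.from_euler('xyz',[np.pi,0,np.radians(ydeg+90)])
    d=r.inv().apply(np.array([x,y,z])-s['position'])/.5; w=(r.inv()*t).as_rotvec()/np.radians(120)
    ty=r.apply([0,1,0]); print(np.round(d,4),np.round(w,4),"now",s['position'].round(4),"ydeg",np.degrees(np.arctan2(ty[1],ty[0])).round(1))
    print("t",s['clock'],"q",np.round(s['qpos'],2),"F",s['force'].round(1),"w",round(s['grip_width'],4),s['finger_force'])
E
python3 -c "
from go import *
go(.4,-.2,.23,10)"
```

```text
[ 0.5502 -0.5441  0.0021] [-4.00e-04 -3.00e-04 -6.21e-01] now [ 0.2687 -0.5639  0.2308] ydeg -64.5
t 0.1 q [ 1.06  0.52 -0.04  1.6   0.02  1.02 -0.11] F [ 0.3  1.  -0.8] w 0.0853 0.0
```

Request:
{"api": "play_rows", "payload": {
  "deltas": [
    [0.55,-0.544,0,0,0,-0.62,0],
    [0.55,-0.544,0,0,0,-0.62,0],
    [0.55,-0.544,0,0,0,-0.62,0],
    [0.55,-0.544,0,0,0,-0.62,0],
    [0.55,-0.544,0,0,0,-0.62,0],
    [0.55,-0.544,0,0,0,-0.62,0],
    [0.55,-0.544,0,0,0,-0.62,0],
    [0.55,-0.544,0,0,0,-0.62,0],
    [0.55,-0.544,0,0,0,-0.62,0],
    [0.55,-0.544,0,0,0,-0.62,0]
  ]
}}

```text
clock: 1.1
position: [0.4003, -0.1997, 0.2312]
tool_rot: [-3.141, -0.0, 1.747]
force: [0.6, -0.7, -0.2]
grip_width: 0.0852
finger_force: 0.0
```

```bash
python3 -c "
from go import *
go(.488,.094,.16,78)"
```

```text
[0.5476 0.2756 0.1425] [-0.00e+00 -1.00e-04 -5.66e-01] now [ 0.4003 -0.1997  0.2312] ydeg 10.1
t 1.1 q [ 0.72  0.27 -0.46  2.03  0.15  0.88  0.35] F [ 0.6 -0.7 -0.2] w 0.0852 0.0
```

Request:
{"api": "play_rows", "payload": {
  "deltas": [
    [0.548,0.276,0.14,0,0,-0.566,0],
    [0.548,0.276,0.14,0,0,-0.566,0],
    [0.548,0.276,0.14,0,0,-0.566,0],
    [0.548,0.276,0.14,0,0,-0.566,0],
    [0.548,0.276,0.14,0,0,-0.566,0],
    [0.548,0.276,0.14,0,0,-0.566,0],
    [0.548,0.276,0.14,0,0,-0.566,0],
    [0.548,0.276,0.14,0,0,-0.566,0],
    [0.548,0.276,0.14,0,0,-0.566,0],
    [0.548,0.276,0.14,0,0,-0.566,0]
  ]
}}

```text
clock: 2.1
position: [0.4891, 0.0921, 0.1611]
tool_rot: [-3.141, -0.001, 2.921]
force: [0.3, -0.1, 0.1]
grip_width: 0.0855
finger_force: 0.0
```

```bash
python3 -c "
from go import *
go(.488,.094,.06,78)
crop('scene',240,130,220,150,3.6,'pics/s2.png')"
```

```text
[0.0028 0.0033 0.2021] [-0.0002 -0.0002 -0.0054] now [0.4891 0.0921 0.1611] ydeg 77.4
t 2.1 q [ 0.27  0.51 -0.76  1.97  0.47  0.84  0.6 ] F [ 0.3 -0.1  0.1] w 0.0855 0.0
```

View pics/s2.png

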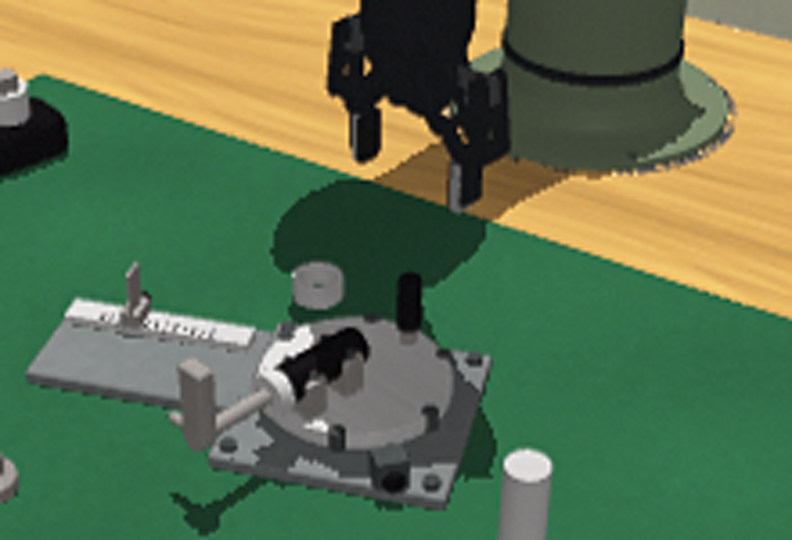

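The open fingers, with tips near crop (365,155) and (462,205), straddle the line above the post top at (410,275). I'll go down and close.

Request:
{"api": "play_rows", "payload": {
  "deltas": [
    [0.003,0.003,0.1,0,0,-0.005,0],
    [0.003,0.003,0.198,0,0,-0.005,0],
    [0.003,0.003,0.198,0,0,-0.005,0],
    [0.003,0.003,0.198,0,0,-0.005,0.4],
    [0.003,0.003,0.198,0,0,-0.005,0.8],
    [0.003,0.003,0.198,0,0,-0.005,1],
    [0.003,0.003,0.198,0,0,-0.005,1],
    [0.003,0.003,0.198,0,0,-0.005,1],
    [0.003,0.003,0.198,0,0,-0.005,1],
    [0.003,0.003,0.198,0,0,-0.005,1]
  ],
  "newtons": 30
}}

```text
clock: 3.15
position: [0.4883, 0.0945, 0.0633]
tool_rot: [-3.141, 0.001, 2.938]
force: [-2.8, -5.5, 15.6]
grip_width: 0.0173
finger_force: 29.5
```

```bash
python3 -c "
from go import *
from fit import P
go(*P[:2],.06,78)
s=observe();r=R.from_euler('xyz',s['tool_rot']);c=s['position'][:2]-P[:2]
print('post r',np.hypot(*c),'ang local',np.degrees(np.arctan2(c[1],c[0])-P[2]))
a0=np.arctan2(c[1],c[0])
for k in range(1,11):
    d=-np.radians(6*k); p=P[:2]+.055*np.array([np.cos(a0+d),np.sin(a0+d)])
    print(np.round(r.inv().apply([*(p-s['position'][:2]),0])/.5,4)[:2],round(6*k/120,3))
"
```

```text
[-0.1103 -0.002   0.0068] [-0.0003  0.0007  0.003 ] now [0.4883 0.0945 0.0633] ydeg 78.4
t 3.15 q [ 0.16  0.66 -0.64  2.03  0.65  0.65  0.46] F [-2.8 -5.5 15.6] w 0.0173 29.47225034236908
post r 0.055185538890219654 ang local 149.192229800079
[-0.0012  0.0115] 0.05
[-0.0032  0.0228] 0.1
[-0.0064  0.0339] 0.15
[-0.0107  0.0446] 0.2
[-0.0161  0.0547] 0.25
[-0.0226  0.0642] 0.3
[-0.03    0.0731] 0.35
[-0.0383  0.0811] 0.4
[-0.0474  0.0881] 0.45
[-0.0571  0.0942] 0.5
```

The post is gripped: radius 55.2 mm and local angle 149°, which match the values given. Now I'll turn it 60° clockwise.

Request:
{"api": "play_rows", "payload": {
  "deltas": [
    [-0.001,0.0115,-0.002,0,0,0.05,1],
    [-0.003,0.023,-0.002,0,0,0.1,1],
    [-0.006,0.034,-0.002,0,0,0.15,1],
    [-0.011,0.0445,-0.002,0,0,0.2,1],
    [-0.016,0.0545,-0.002,0,0,0.25,1],
    [-0.0225,0.064,-0.002,0,0,0.3,1],
    [-0.03,0.073,-0.002,0,0,0.35,1],
    [-0.038,0.081,-0.002,0,0,0.4,1],
    [-0.0475,0.088,-0.002,0,0,0.45,1],
    [-0.057,0.094,-0.002,0,0,0.5,1]
  ]
}}

```text
clock: 4.15
position: [0.526, 0.135, 0.0636]
tool_rot: [3.141, 0.0, 1.887]
force: [-3.1, -4.9, -4.6]
grip_width: 0.0169
finger_force: 31.6
```

```bash
python3 -c "
from go import *
from fit import P
s=observe();c=s['position'][:2]-P[:2]
print('post r',np.hypot(*c),'ang local',np.degrees(np.arctan2(c[1],c[0])-P[2]))
go(*s['position'][:2],.2,18)
crop('scene',220,130,220,150,3.6,'pics/s3.png')"
```

```text
post r 0.05508868722279338 ang local 89.02376973115815
[-1.000e-04  2.000e-04 -2.729e-01] [0.0003 0.0002 0.001 ] now [0.526  0.135  0.0636] ydeg 18.1
t 4.15 q [-0.09  0.66 -0.38  1.93  0.39  0.63 -0.4 ] F [-3.1 -4.9 -4.6] w 0.0169 31.581139862537384
```

View pics/s3.png

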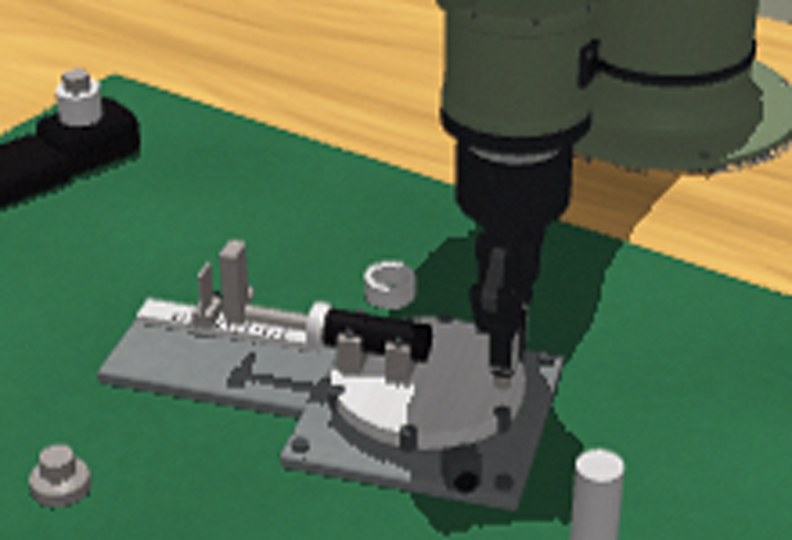

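The strut now lies along the rail, with the handle at crop (235,280) beside the fin at (205,290). I'll let go of the post and rise.

Request:
{"api": "play_rows", "payload": {
  "deltas": [
    [0,0,0,0,0,0,0.5],
    [0,0,0,0,0,0,0.4],
    [0,0,0,0,0,0,0.4],
    [0,0,0,0,0,0,0.4],
    [0,0,-0.06,0,0,0,0.4],
    [0,0,-0.16,0,0,0,0.4],
    [0,0,-0.26,0,0,0,0.4],
    [0,0,-0.26,0,0,0,0.4]
  ]
}}

```text
clock: 5.0
position: [0.5276, 0.1363, 0.1992]
tool_rot: [3.133, 0.0, 1.892]
force: [0.2, -0.9, -1.4]
grip_width: 0.0512
finger_force: 0.0
```

```bash
python3 -c "
from go import *
from fit import P,B
h=B(P,(0,-.145,.2)); print(h)
go(*h[:2],.2,np.degrees(P[2])-90)"
```

```text
[ 0.58724098 -0.05543102  0.2       ]
[-0.4015 -0.008  -0.0015] [ 0.0034 -0.003   0.7525] now [0.5276 0.1363 0.1992] ydeg 18.4
t 5.0 q [-0.01  0.46 -0.47  1.84  0.26  0.9  -0.28] F [ 0.2 -0.9 -1.4] w 0.0512 0.0
```

Request:
{"api": "play_rows", "payload": {
  "deltas": [
    [-0.4,-0.008,0,0,0,0.753,0.35],
    [-0.4,-0.008,0,0,0,0.753,0.35],
    [-0.4,-0.008,0,0,0,0.753,0.35],
    [-0.4,-0.008,0,0,0,0.753,0.35],
    [-0.4,-0.008,0,0,0,0.753,0.35],
    [-0.4,-0.008,0,0,0,0.753,0.35],
    [-0.4,-0.008,0,0,0,0.753,0.35],
    [-0.4,-0.008,0,0,0,0.753,0.35],
    [-0.4,-0.008,0,0,0,0.753,0.35],
    [-0.4,-0.008,0,0,0,0.753,0.35]
  ]
}}

```text
clock: 6.0
position: [0.5845, -0.0556, 0.1933]
tool_rot: [-3.141, -0.0, 0.386]
force: [-0.4, 0.2, -0.4]
grip_width: 0.0554
finger_force: 0.0
```

```bash
python3 -c "
from go import *
from fit import P,B
h=B(P,(0,-.145,.2)); 
go(*h[:2],.083,np.degrees(P[2])-90)
crop('scene',220,130,200,130,4,'pics/s4.png')
for l in((0,-.145,.121),(-.038,-.188,.065),(-.032,-.145,.065)): print((w2p('scene',B(P,l))-[220,130])*4)"
```

```text
[0.0053 0.0017 0.2206] [-0.     -0.      0.0335] now [ 0.5845 -0.0556  0.1933] ydeg -67.9
t 6.0 q [ 0.04  0.5  -0.06  1.74  0.04  0.9  -1.22] F [-0.4  0.2 -0.4] w 0.0554 0.0
[259.96417417 271.38401412]
[225.89170033 302.78903348]
[281.99126086 316.98827396]
```

View pics/s4.png

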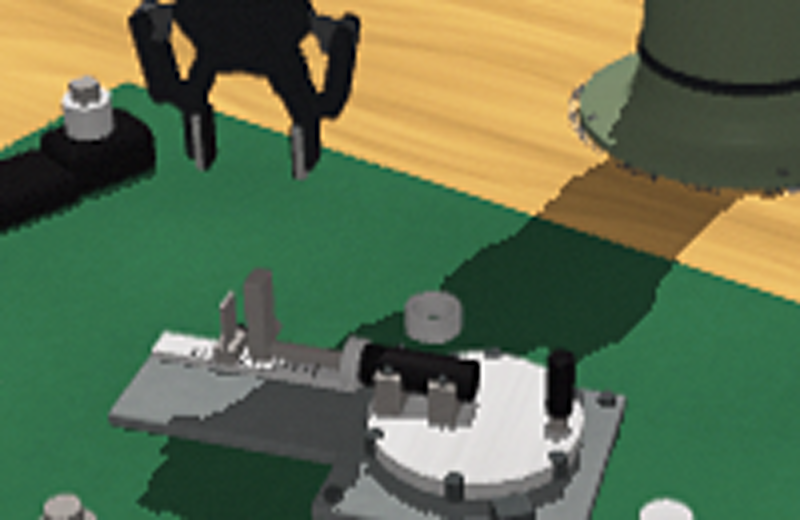

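The handle top is at (258,272), as predicted (260,271). The fin is at about (228,305). I'll go down and grip it along the rod.

Request:
{"api": "play_rows", "payload": {
  "deltas": [
    [0.0053,0.0017,0.08,0,0,0.0335,0.35],
    [0.0053,0.0017,0.16,0,0,0.0335,0.35],
    [0.0053,0.0017,0.215,0,0,0.0335,0.35],
    [0.0053,0.0017,0.215,0,0,0.0335,0.35],
    [0.0053,0.0017,0.215,0,0,0.0335,0.7],
    [0.0053,0.0017,0.215,0,0,0.0335,1],
    [0.0053,0.0017,0.215,0,0,0.0335,1],
    [0.0053,0.0017,0.215,0,0,0.0335,1],
    [0.0053,0.0017,0.215,0,0,0.0335,1],
    [0.0053,0.0017,0.215,0,0,0.0335,1]
  ],
  "newtons": 60
}}

```text
clock: 7.05
position: [0.5887, -0.0565, 0.0876]
tool_rot: [3.14, -0.003, 0.321]
force: [2.9, -6.0, 8.1]
grip_width: 0.0134
finger_force: 60.9
```

```bash
python3 -c "
from go import *
from fit import P,B
h=B(P,(0,-.18,.2)); 
s=observe();w=s['position']-[*P[:2],0];print('local',R.from_euler('z',-P[2]).apply(w))
go(*h[:2],s['position'][2],np.degrees(P[2])-90)"
```

```text
local [ 0.00107528 -0.1464849   0.087625  ]
[-0.0025  0.067   0.0001] [ 0.001  -0.0014  0.0025] now [ 0.5887 -0.0565  0.0876] ydeg -71.6
t 7.05 q [ 0.02  0.65 -0.04  1.8   0.04  0.68 -1.29] F [ 2.9 -6.   8.1] w 0.0134 60.90167462825775
```

Request:
{"api": "play_rows", "payload": {
  "deltas": [
    [0,0.015,0,0,0,0,1],
    [0,0.03,0,0,0,0,1],
    [0,0.045,0,0,0,0,1],
    [0,0.06,0,0,0,0,1],
    [0,0.07,0,0,0,0,1],
    [0,0.076,0,0,0,0,1],
    [0,0.076,0,0,0,0,1]
  ]
}}

```text
clock: 7.75
position: [0.6002, -0.0905, 0.0875]
tool_rot: [-3.141, -0.002, 0.323]
force: [-1.7, 7.1, 9.9]
grip_width: 0.0132
finger_force: 61.3
```

```bash
python3 -c "
from go import *
from fit import P,B
s=observe();w=s['position']-[*P[:2],0];print('local',R.from_euler('z',-P[2]).apply(w))
print(s['force'],s['finger_force'])
a=[grab_frame('scene')[:,:,::-1].astype(float) for _ in range(4)]
im=np.mean(a,0).astype('uint8')
b=[grab_frame('top')[:,:,::-1].astype(float) for _ in range(4)]
tm=np.mean(b,0).astype('uint8')
cv2.imwrite('pics/sf.png',im);cv2.imwrite('pics/tf.png',tm)
A=cv2.resize(im[190:230,255:305],None,fx=10,fy=10,interpolation=cv2.INTER_CUBIC)
T=cv2.resize(tm[170:210,325:375],None,fx=6,fy=6,interpolation=cv2.INTER_CUBIC)
C=np.zeros((400,800,3),'uint8');C[:,:500]=A;C[:240,500:]=T
cv2.imwrite('pics/c5.png',C)
r=s['position'];y=R.from_euler('z',-P[2]).apply(w)[1]
for l in((-.038,-.188,.065),(-.058,-.188,.065),(-.032,y,.065),(-.01,y,.065)): print(l,(w2p('scene',B(P,l))-[255,190])*10,(w2p('top',B(P,l))-[325,170])*6+[500,0])"
```

```text
local [ 0.00145463 -0.18238483  0.0874569 ]
[-1.73174361  7.08728478  9.89097997] 61.27209663391113
(-0.038, -0.188, 0.065) [214.72925081 156.97258371] [689.75553489 104.04217432]
(-0.058, -0.188, 0.065) [241.70578683 118.54506791] [704.30338256 137.17592729]
(-0.032, np.float64(-0.18238482568938902), 0.065) [225.728746   171.78198218] [675.9468847   97.91247363]
(-0.01, np.float64(-0.18238482568938902), 0.065) [195.20720248 215.71925967] [660.09394608  61.72559646]
```

View pics/c5.png

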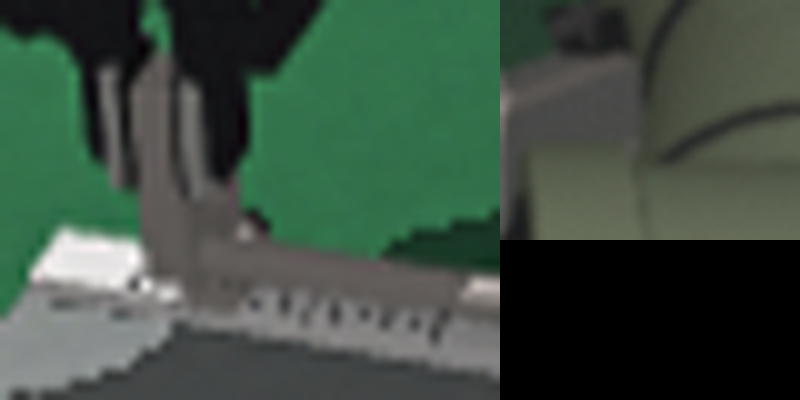

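From here the handle hides the fin in the scene view, and the arm hides it in the top view. Instead I'll measure the fin against the resting handle in the pictures I already have, with model outlines overlaid.

```bash
python3 - <<'E'
from fit import *
s4=cv2.imread('pics/s4.png'); t0=cv2.imread('pics/top0.png')
K=3.6
A=cv2.resize(s4[262:345,200:311],(400,300),interpolation=cv2.INTER_CUBIC)
fa=lambda p:((w2p('scene',p)-[220,130])*4+1.5-[200,262])*[400/111,300/83]
T=cv2.resize(t0[182:201,345:370],(400,304),interpolation=cv2.INTER_CUBIC)[:300]
ft=lambda p:(w2p('top',p)-[345,182]+.5)*16
def fin(r): return [B(P,l) for l in((-.038,-r-.0015,.065),(-.058,-r-.0015,.065),(-.058,-r+.0015,.065),(-.038,-r+.0015,.065))]
def box(img,f,pts,c): cv2.polylines(img,[np.int32(np.round([f(p) for p in pts]))],True,c,1,cv2.LINE_AA)
A2,T2=A.copy(),T.copy()
for r,c in((.185,(0,0,255)),(.190,(255,255,0))):
    box(A2,fa,fin(r),c); box(T2,ft,fin(r),c)
    p=B(P,(-.038,-r,.032)); cv2.line(A2,*[tuple(map(int,np.round(fa(x)))) for x in(B(P,(-.038,-r,.065)),p)],c,1); 
    cv2.line(T2,*[tuple(map(int,np.round(ft(x)))) for x in(B(P,(-.058,-r,.065)),B(P,(-.058,-r,.032)))],c,1)
box(A2,fa,[B(P,(a,-.145+b,.121)) for a,b in((-.011,-.007),(-.011,.007),(.011,.007),(.011,-.007))],(0,255,0))
cv2.imwrite('pics/c6.png',np.vstack([np.hstack([A,A2]),np.hstack([T,T2])]))
E
```

```text
(no output)
```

View pics/c6.png

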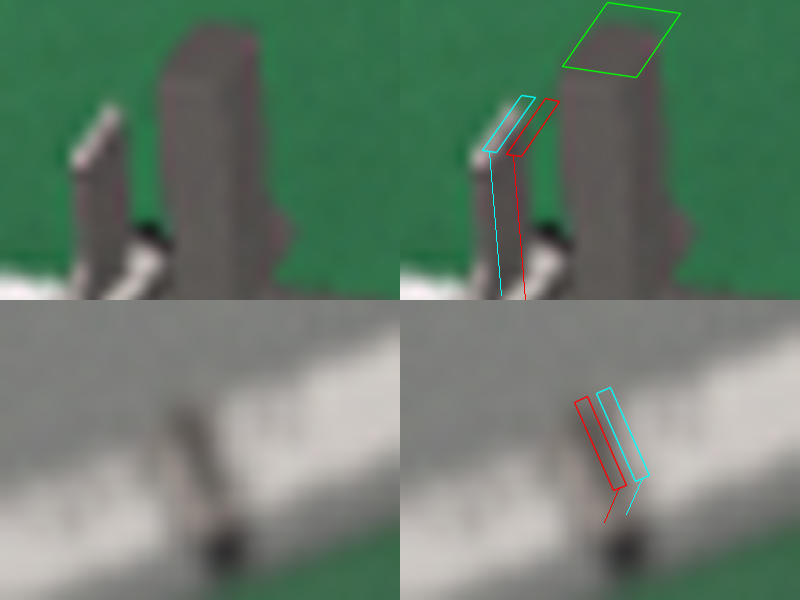

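Both views put the fin at about r = 0.190, taken relative to the resting handle. That is a draw of about 0.045 m, and the present draw is 0.036.

Request:
{"api": "play_rows", "payload": {
  "deltas": [
    [0,0.008,0,0,0,0,1],
    [0,0.014,0,0,0,0,1],
    [0,0.0185,0,0,0,0,1],
    [0,0.0185,0,0,0,0,1],
    [0,0.0185,0,0,0,0,1],
    [0,0.0185,0,0,0,0,1]
  ]
}}

```text
clock: 8.75
position: [0.6031, -0.0987, 0.0875]
tool_rot: [-3.141, -0.002, 0.323]
force: [-2.8, 7.7, 10.4]
grip_width: 0.0131
finger_force: 61.3
```

```bash
python3 - <<'E'
from fit import *
s=observe();w=R.from_euler('z',-P[2]).apply(s['position']-[*P[:2],0]);d=-w[1]-.1465
f=s['force'];print('draw',d,'pull',-(f[0]*np.sin(P[2])-f[1]*np.cos(P[2])),s['finger_force'],s['clock'])
im=grab_frame('scene')[:,:,::-1]
a=cv2.resize(im[190:228,255:305],(800,608),interpolation=cv2.INTER_CUBIC)[:600]
f=lambda p:(w2p('scene',p)-[255,190]+.5)*16
r=.145+d
for l0,l1,c in(((.011,-r-.007,.121),(.011,-r-.007,.075),(0,255,0)),((.011,-r+.007,.121),(.011,-r+.007,.075),(0,255,0)),((-.011,-r+.007,.121),(-.011,-r+.007,.075),(0,255,0)),((-.038,-.19,.065),(-.058,-.19,.065),(255,255,0)),((0,-r,.065),(-.032,-r,.065),(0,0,255))):
    cv2.line(a,*[tuple(map(int,np.round(f(B(P,l))))) for l in(l0,l1)],c,1,cv2.LINE_AA)
cv2.imwrite('pics/c7.png',a)
E
```

```text
draw 0.04450829802389186 pull 8.161210892347086 61.27948522567749 8.75
```

View pics/c7.png

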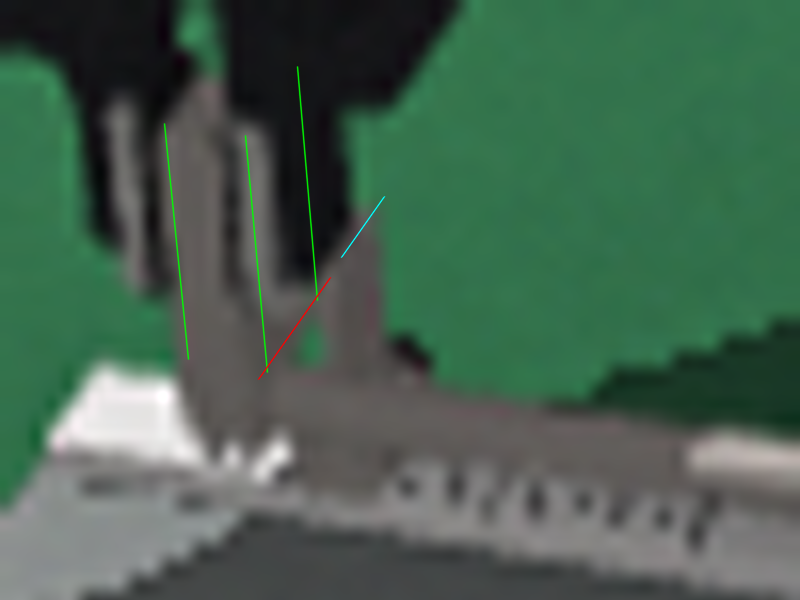

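The handle is now at (165–250, 80–380), with the pointer behind it leading to the fin at (330–380, 210–380), nearly in line. I'll tighten this with a silhouette fit of fin and handle in both pictures.

```bash
python3 - <<'E'
from fit import *
from scipy.optimize import minimize
from itertools import product
s4=cv2.imread('pics/s4.png'); raw4=np.zeros((400,640,3)); raw4[130:260,220:420]=cv2.resize(s4,(200,130),interpolation=cv2.INTER_AREA)
now=grab_frame('scene')[:,:,::-1].astype(float)
def alpha(im): 
    g=im[:,:,1]-(im[:,:,0]+im[:,:,2])/2; return g
SS=16
def hull(c,x,y,z): return [B(P,(a,-b,e)) for a,b,e in product(x,y,z)]
def render(boxes,win,du,dv):
    x0,x1,y0,y1=win; m=np.zeros(((y1-y0)*SS,(x1-x0)*SS),np.uint8)
    for b in boxes:
        q=(np.array([w2p('scene',p) for p in b])+[du+.5-x0,dv+.5-y0])*SS
        cv2.fillConvexPoly(m,cv2.convexHull(np.float32(q)).round().astype(np.int32),255)
    return cv2.resize(m,(x1-x0,y1-y0),interpolation=cv2.INTER_AREA)/255.
def fit1(im,win,boxes,x0,name):
    g=alpha(im)[win[2]:win[3],win[0]:win[1]]; gm=np.percentile(g,90); a=np.clip(1-g/gm,0,1)
    best=min((minimize(lambda p:((render(boxes(p),win,p[-2],p[-1])-a)**2).sum(),np.array(x0)+[e,0,0] if len(x0)==3 else x0,method='Nelder-Mead',options=dict(initial_simplex=None,xatol=1e-4,fatol=1e-4)) for e in(-.004,0,.004)),key=lambda r:r.fun)
    print(name,best.x.round(4),round(best.fun,3))
    for r in(.186,.188,.19,.192,.194):
        o=minimize(lambda p:((render(boxes([r,*p]),win,*p)-a)**2).sum(),best.x[1:],method='Nelder-Mead'); print(r,o.x.round(2),round(o.fun,3))
hnd=lambda r:hull(0,(-.011,.011),(r-.007,r+.007),(.06,.121))
fin=lambda r:hull(0,(-.058,-.038),(r-.0015,r+.0015),(.03,.065))
fit1(raw4,(271,290,196,210),lambda p:[hnd(.145),fin(p[0])],[.19,-.5,1.3],'s4')
E
```

```text
Traceback (most recent call last):
  File "h.py", line 10, in w2p
    f,cx,cy,o,r=cam(n); q=r.inv().apply(np.array(p)-o); return np.array([cx+f*q[...,0]/q[...,2],cy+f*q[...,1]/q[...,2]]).T
                ~~~^^^
  File "h.py", line 5, in cam
    c=get_calibration(n); f=200/np.tan(np.radians(c['fovy']/2));
ValueError: time passes only in moves, steps and waits
```

```bash
sed -i 's/^def cam/from functools import lru_cache\n@lru_cache\ndef cam/' h.py; python3 - <<'E'
from fit import *
from scipy.optimize import minimize
from itertools import product
s4=cv2.imread('pics/s4.png'); raw=cv2.resize(s4,(200,130),interpolation=cv2.INTER_AREA).astype(float)
SS=16; win=(271,290,196,210)
g=raw[:,:,1]-(raw[:,:,0]+raw[:,:,2])/2; g=g[win[2]-130:win[3]-130,win[0]-220:win[1]-220]; a=np.clip(1-g/np.percentile(g,85),0,1)
def box(x,y,z,dy): return w2p('scene',np.array([B(P+[0,0,dy,0],(i,-j,k)) for i,j,k in product(x,y,z)]))
def cost(p,r):
    m=np.zeros((14*SS,19*SS),np.uint8)
    for b in(box((-.011,.011),(.138,.152),(.06,.121),p[2]),box((-.058,-.038),(r-.0015,r+.0015),(.03,.065),p[2])):
        q=(b+[p[0]+.5-win[0],p[1]+.5-win[2]])*SS
        cv2.fillConvexPoly(m,cv2.convexHull(np.float32(q)).round().astype(np.int32),255)
    return ((cv2.resize(m,(19,14),interpolation=cv2.INTER_AREA)/255.-a)**2).sum()
for r in np.arange(.184,.197,.001):
    o=[minimize(cost,x,args=(r,),method='Nelder-Mead',options=dict(initial_simplex=np.array(x)+np.vstack([np.zeros(3),np.diag([.6,.6,e])]))) for x in([-.5,1.3,0],) for e in(.03,1e-9)]
    print(round(r,3),[(q.x.round(2).tolist(),round(q.fun,2)) for q in o])
E
```

```text
0.184 [([0.37, -1.83, 0.09], np.float64(4.3)), ([-1.63, 1.29, 0.0], np.float64(24.15))]
0.185 [([0.21, -1.41, 0.07], np.float64(4.17)), ([-1.72, 1.11, 0.0], np.float64(18.9))]
0.186 [([0.06, -0.98, 0.06], np.float64(4.22)), ([-1.59, 1.02, 0.0], np.float64(13.68))]
0.187 [([-0.19, -0.37, 0.05], np.float64(4.03)), ([-1.47, 0.99, 0.0], np.float64(9.74))]
0.188 [([-0.61, 0.15, 0.03], np.float64(4.16)), ([-1.34, 1.03, -0.0], np.float64(6.71))]
0.189 [([-0.8, 0.52, 0.02], np.float64(4.25)), ([-1.22, 0.9, 0.0], np.float64(4.98))]
0.19 [([-1.02, 0.91, 0.0], np.float64(4.53)), ([-1.1, 1.02, 0.0], np.float64(4.47))]
0.191 [([-1.28, 1.42, -0.01], np.float64(4.77)), ([-0.96, 1.13, 0.0], np.float64(5.54))]
0.192 [([-1.53, 1.85, -0.02], np.float64(5.16)), ([-0.77, 1.13, 0.0], np.float64(7.81))]
0.193 [([-1.82, 2.3, -0.04], np.float64(5.49)), ([-0.71, 1.25, -0.0], np.float64(11.44))]
0.194 [([-2.19, 2.73, -0.05], np.float64(6.23)), ([-0.8, 1.31, 0.0], np.float64(15.32))]
0.195 [([-2.39, 3.02, -0.07], np.float64(6.73)), ([-0.65, 1.32, 0.0], np.float64(18.7))]
0.196 [([-2.87, 3.6, -0.08], np.float64(7.46)), ([-0.57, 1.37, 0.0], np.float64(23.37))]
0.197 [([-3.09, 4.03, -0.09], np.float64(8.14)), ([-0.78, 1.62, 0.0], np.float64(27.67))]
```

With the yaw held fixed, the fit puts the fin at r = 0.1897. The handle is now at 0.1895 by the measured draw, so I'm handing in while it's held.

```bash
python3 -c "
from workcell import *
s=observe();print(s['clock'],s['position'],s['finger_force']);print(job_done())"
```

```text
8.85 [ 0.60305957 -0.09865675  0.08744812] 61.27983033657074
the job is handed in; nothing more can be done
None
```

I turned the index table one click clockwise so the strut lies along the rail, then drew the rod out about 44.5 mm. By my estimate that puts the pointer within 1–2 mm of the fin, and I handed the job in at 8.9 s with the handle still gripped at about 61 N.

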